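# Air the herb glasshouse on the middle hole of its stay

### The job

Air the little herb glasshouse: take its stay arm by the black ball knob, push the front sash open with it and drop the stay's middle hole over the brass pin, keeping hold of the knob until the stay lies fully home on the pin's shoulder and can hold the sash by itself. Feel for the hole gently instead of forcing the stay down on the pin or against it, never let the open sash run loose or fall wide open, and leave the other things on the worktop alone.

Things in the scene. Friction and masses are not known exactly. Their poses are not given: they have to be found in the camera images.
- glasshouse: Dark green tabletop glasshouse with herb pots, 180 (x) x 280 (y) x 170 mm high in front, roof falling to 132 at the back; fixed. Origin: centre of its underside on the worktop; x points from its front (the sash side, towards the robot) to its back, y along its front, z up.
- sash (a joint): Opening angle in rad, 0 shut to 0.80, of the glazed front sash (0.5 kg), hinged at its foot: axis along the house's y through house x -98, z 35 mm; its top tips outward (house -x). Friction holds it up to 0.15; beyond 0.3 it falls open unless held. Middle hole over pin: about 0.40 (0.31 to 0.48 with the pin's place); first and third hole about 0.23 and 0.58, each give or take 0.08.
- stay: Steel stay arm: bar 22 mm wide, 5 thick, 0.1 kg. Origin: its pivot on top of the sash, 160 mm above the sash hinge, at the bar's mid-thickness. Own x runs along the bar to the house's back, y across, z up; it swings up and down only, no sideways play. Three round holes, 9 mm diameter, at 62, 88, 114 mm from the pivot; ball knob at 134 mm. At the start it lies on top of the pin.
- knob (a point): Centre of the black ball knob, 20 mm diameter, on the stay's free end: 134 mm along the stay from its pivot and 24 mm above the bar's mid-thickness. Room for fingers on all sides; pinched along the house's y the stay can still pitch in the fingers. 14 mm between ball and bar's mid-thickness below it.
- middle_hole (a point): Centre of the middle hole on the stay's underside: 88 mm along the stay from its pivot, 2.5 mm below the bar's mid-thickness.
- pin_plate: Steel plate 40 x 26 x 3 mm on the glasshouse's front rail; origin: on its underside, house x -72, y 0, z 170 mm; axes as the house. A round brass pin, 7 mm diameter, is clamped in its slot at up to 11 mm before or behind the origin along x (y exact); this offset is not measured. The plate bears 25 N from the stay. Over the origin: shoulder (stay rests on it) 7 mm, pin's flat top 21.5 mm.
- mug_a: Bystander: white mug with green dots, 78 x 114 x 93 mm, loose; origin at its underside.
- scissors: Bystander: scissors with red handles, 87 x 199 x 9 mm, lying, loose; origin at its underside.
- plant_feed: Bystander: brown dropper bottle, 33 mm diameter, 102 mm high, loose; origin at its underside.
- garlic: Bystander: garlic bulb, 56 mm, loose; origin at its underside.
- lemon_a: Bystander: lemon, 71 x 53 x 51 mm, loose; origin at its underside.
- notebook: Bystander: ring-bound notebook, 140 x 94 x 13 mm, lying, loose; origin at its underside.

How it is judged:
By the outcome, as a careful person would: the job done as asked, in the order asked, and still so for the second after the job is handed in, with the robot touching nothing.
It also fails if it takes over 67 s, if anything falls off the work surface, if the arm or the gripper's body presses on something with over 40 N, if the wrist force passes 120 N, or if a joint passes its speed limit or range.

### The arm

A 6-joint arm with a two-finger parallel gripper is mounted at the origin on a cart in front of the work surface, level with it; the furniture and walls round the work are solid. World frame = base frame: x ahead of the robot, y to its left, z up, the work surface at z = 0. Lengths are in m, angles in rad, forces in N, time in s.
With the tool pointing down it reaches from about 0.325 to 0.9 m from the base axis. Payload 3.5 kg.
Tool frame: the origin (TCP) lies on the centre line of the jaws, within the pads' length; the fingertips stand 19 mm ahead of it and the grasp point (between the pads) is the TCP; z points along the fingers, y is the line along which they close (so a half turn about z gives the same grasp; the last joint's range is limited). The gripper opens to 85 mm and grips with 20 to 120 N. Pads are 22 mm wide; open, the fingers measure 114 mm over their backs; the gripper's body (76 mm by 85 mm) begins 54 mm behind the grasp point. The pads swing forward as they close: fully open they stand 13 mm farther back than shut.
Start: joints at [1.026, 0.276, -0.026, 1.268, 0, 1.467], TCP at [0.267, 0.565, 0.25] pointing down, gripper open.
Joint ranges: [-3.12, 3.12], [-0.85, 1.88], [-1.08, 1.24], [-1.95, 2.15], [-1.57, 1.53], [-3.14, 3.14]. Speed limits (rad/s): [2.57, 2.57, 3.14, 3.14, 3.14, 3.14].

### API

Orientations are given as a unit quaternion [w, x, y, z].
In Python, from rig import robot gives the robot as it stands. The module is installed in compiled form; this text tells all that it offers.
- The arm moves only by the tool step_arm, never from a script. Its argument "rows" is one flat list of numbers, 6 for each row, row after row: the shift along the tool's x, y, z in cm, then the turn, a rotation vector about the tool's x, y, z in rad. In form: [x, y, z, ax, ay, az, x, y, z, ax, ay, az, ...]. A call has 1 to 5 rows; each row shifts and turns the commanded pose from where the row before left it, along the tool's axes as they then stand; what a row does not reach is not made up. A row lasts 1/12 s, in which the tool goes at most 41.7 mm and 7.16 degrees, less where a joint would pass 70% of its speed; a pose out of reach is approached as far as the arm can. A call with a gripper value outside its range is refused whole. "fingers" is the opening in per cent of the stroke, from 0 (shut) to 100 (fully open), set as the call begins (left out, the last holds). The fingers move at their own pace and stop on an object; the grip force is fixed at half the most. Time passes only in rows, so rows that do not move let the fingers close. It gives the time, the measured TCP pose, the force, the opening and the grip force at its end, in the units of the state.
- robot.get_obs(): the state, without advancing time (a new reading comes with each control period).
- robot.snapshot(name): name is "scene" or "top"; returns a dict with "img" (420x560x3 uint8, blue, green, red), "fx", "fy", "cx", "cy" (pixels), "world_from_camera" (4x4, takes a point from camera to world coordinates). Camera axes: x right, y up, looking along -z (the intrinsics and any distortion apply to the point x, -y, -z); pixel columns grow to the right and rows downward; lengths in m; the calibration is good to about 2 mm. A picture is of the moment at which its call begins. There is no depth.
- robot.finish_job(): hands the job in; it is judged then, once.
Trained networks look in a picture, given as the dict that the camera call returned (one of the last four; its "shot" number tells which), for a name from the list of things; names that differ only in an ending like _2 or _b are one class to them, and where a whole thing is asked for, a point or a joint stands for the part that bears it (a point fixed in the world has none). Each returns a list of dicts, best first, with "score" (0 to 1); they miss things now and then, are a little off and sometimes report something else, mostly with a low value. They report only what shows in the picture. A call takes as long as a camera call.
- robot.trace(picture, thing): "region" (420x560 bool, what is visible of it).
- robot.mark_of(picture, thing): "position" ([x, y, z] in m, in world coordinates, good to about 4 mm: a listed point, or the origin of a listed thing).
The state is a dict: "time_s": time; "qpos": joint angles; "joint_velocities": joint speeds; "joint_efforts": joint torques, N m; "eef_pos": TCP position; "tcp_rot": TCP orientation; "wrist_force": force on the tool from outside, world axes, zero at the start; "wrist_torque": the same for the moment, N m; "opening": opening from 0.0 (shut) to 1.0 (fully open); "grip_force": force on a finger pad.
Only numpy, scipy, OpenCV 4.12 (cv2) and the standard library are available. Lean on these libraries where they do the work, as an engineer would, in place of code of your own. Each camera call takes 0.05 s, during which the arm holds its last target. There are 200 camera calls.

## Working session

There is one attempt and no reset: what is moved stays moved. The work goes in short steps, Python scripts to look and compute and a tool call to move; the robot and the scene stay as the last step left them, time stands still between calls to the robot, and variables do not carry over. Pictures are saved under pics/ and viewed, at most 10 in all, crops included, and the job is handed in when it is done.

Besides the shell and the picture viewer there is one more tool, called after ">>>" as name(argument=value, ...), one argument or row to a line, values as JSON. step_arm: Moves the arm, as the interface text tells. Its arguments: {"type":"object","properties":{"rows":{"type":"array","items":{"type":"number"}},"fingers":{"type":"number"}},"required":["rows"]}

```bash
mkdir -p pics; cat > h.py <<'E'
from rig import robot
import numpy as np, cv2
from scipy.spatial.transform import Rotation as R
def rot(o): q=o["tcp_rot"]; return R.from_quat([q[1],q[2],q[3],q[0]])
E
python3 - <<'E'
from h import *
o=robot.get_obs(); print(o["time_s"],o["eef_pos"],rot(o).as_matrix().round(3).tolist())
ims=[]
for n in("scene","top"):
    p=robot.snapshot(n); cv2.imwrite(f"pics/{n}0.png",p["img"])
    print(n,p["fx"],p["cx"],p["cy"],np.round(p["world_from_camera"],3).tolist())
    for t in("glasshouse","stay","knob","middle_hole","pin_plate","mug_a","plant_feed","scissors","garlic","lemon_a","notebook"):
        print(t,[(round(d["score"],2),np.round(d["position"],3).tolist()) for d in robot.mark_of(p,t)[:2]])
E
```

```text
0.0 [0.26683246 0.56434957 0.24914267] [[-0.904, 0.428, -0.001], [0.428, 0.904, -0.002], [0.0, -0.002, -1.0]]
scene 439.36034458250674 279.19851377463397 218.28325150192327 [[0.876, 0.295, -0.382, 0.028], [-0.482, 0.54, -0.69, -0.828], [0.003, 0.788, 0.616, 0.861], [0.0, 0.0, 0.0, 1.0]]
glasshouse [(0.89, [0.482, 0.075, 0.003])]
stay [(0.87, [0.38, 0.097, 0.193])]
knob [(0.72, [0.512, 0.071, 0.212])]
middle_hole [(0.71, [0.47, 0.078, 0.188]), (0.34, [0.416, 0.367, -0.002])]
pin_plate [(0.57, [0.407, 0.087, 0.168])]
mug_a [(0.84, [0.481, -0.384, -0.006])]
plant_feed []
scissors [(0.63, [0.414, 0.367, -0.0])]
garlic [(0.69, [0.614, -0.328, -0.005])]
lemon_a [(0.71, [0.593, -0.423, 0.004]), (0.27, [0.616, -0.33, -0.003])]
notebook [(0.76, [0.371, -0.379, -0.0]), (0.18, [0.483, -0.384, -0.008])]
top 487.9169455854686 279.2048217430457 206.17391157231108 [[0.005, 0.98, -0.198, 0.234], [-1.0, 0.006, 0.004, -0.035], [0.005, 0.198, 0.98, 1.496], [0.0, 0.0, 0.0, 1.0]]
glasshouse [(0.82, [0.476, 0.079, 0.0])]
stay [(0.56, [0.378, 0.093, 0.192])]
knob [(0.71, [0.512, 0.069, 0.218])]
middle_hole [(0.76, [0.466, 0.078, 0.193])]
pin_plate [(0.59, [0.406, 0.091, 0.168])]
mug_a []
plant_feed [(0.51, [0.581, 0.305, -0.006])]
scissors [(0.75, [0.41, 0.364, -0.003]), (0.57, [0.468, 0.075, 0.191])]
garlic [(0.5, [0.613, -0.327, 0.005])]
lemon_a [(0.54, [0.597, -0.423, -0.0])]
notebook [(0.57, [0.369, -0.378, 0.003]), (0.21, [0.407, 0.369, -0.0])]
```

View pics/scene0.png

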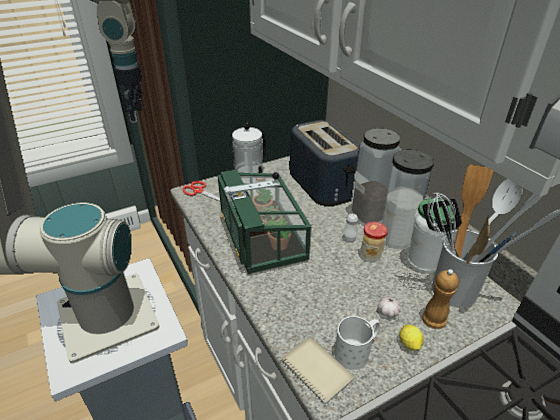

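View pics/top0.png

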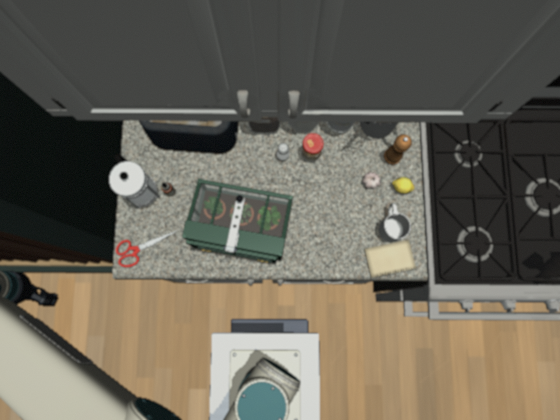

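The scene picture shows the glasshouse at about (265,215), with its stay lying along the front-to-back direction. In the top picture the stay runs from the pivot at (234,247) to the knob at (239,199). The bystanders are clear of the knob. I'll fit the house pose and work out the approach.

```bash
cat >> h.py <<'E'
def fit():
    from scipy.optimize import least_squares
    P=[]
    for n in("scene","top"):
        p=robot.snapshot(n)
        for t,hx in(("glasshouse",0),("stay",-.098),("knob",.035),("middle_hole",-.01),("pin_plate",-.072)):
            for d in robot.mark_of(p,t)[:1]: P.append((hx,*d["position"][:2]))
    P=np.array(P); f=lambda v:np.r_[v[0]+P[:,0]*np.cos(v[2])-P[:,1],v[1]+P[:,0]*np.sin(v[2])-P[:,2]]
    s=least_squares(f,[.48,.077,-.18],loss="soft_l1",f_scale=.004); print(np.round(s.fun*1e3,1)); return s.x
def to(target,yaw):
    "shift in tool frame cm + turn about z so tool y = house y"
    o=robot.get_obs();r=rot(o); M=np.c_[[np.sin(yaw)*-0-np.cos(yaw)*1,-np.sin(yaw),0],[-np.sin(yaw),np.cos(yaw),0],[0,0,-1]]
    w=(r.inv()*R.from_matrix(M)).as_rotvec()
    print("cm",(r.inv().apply(np.array(target)-o["eef_pos"])*100).round(2),"rotvec",w.round(3))
E
python3 - <<'E'
from h import *
h=fit(); print(h); y=h[2]; k=h[:2]+.035*np.array([np.cos(y),np.sin(y)]); print("knob",k)
to([*k,.300],y); to([*k,.217],y)
E
```

```text
[-1.6 -1.3  0.7 -2.6 -2.4  3.8  1.7 -0.2  2.7  2.7 -2.3 -1.  -1.7  2.
  0.5  0.4 -0.4 -0.1]
[ 0.47805927  0.07622012 -0.18295474]
knob [0.51247514 0.06985237]
cm [-43.34 -34.27  -4.97] rotvec [ 0.     0.    -0.259]
cm [-43.34 -34.27   3.33] rotvec [ 0.     0.    -0.259]
```

>>> step_arm(
  rows=[0,0,-3,0,0,0,-2,-1.5,-2,0,0,0,-3,-2.4,0,0,0,0,-3,-2.4,0,0,0,0,-3,-2.4,0,0,0,0],
  fingers=50,
)

```text
time_s: 2.22
eef_pos: [0.33, 0.4385, 0.3011]
tcp_rot: [0.001, 0.218, 0.976, 0.001]
wrist_force: [0.9, 0.3, 0.5]
opening: 0.499
grip_force: 0.0
```

>>> step_arm(
  rows=[-3,-2.4,0,0,0,0,-3,-2.4,0,0,0,0,-3,-2.4,0,0,0,0,-3,-2.4,0,0,0,0,-3,-2.4,0,0,0,0],
)

```text
time_s: 2.63
eef_pos: [0.4141, 0.265, 0.3006]
tcp_rot: [0.0, 0.219, 0.976, 0.0]
wrist_force: [0.6, 0.0, 0.0]
opening: 0.5
grip_force: 0.0
```

>>> step_arm(
  rows=[-3,-2.4,0,0,0,0,-3,-2.4,0,0,0,0,-3,-2.4,0,0,0,0,0,0,0,0,0,-0.1,0,0,0,0,0,-0.1],
)

```text
time_s: 3.05
eef_pos: [0.4654, 0.1609, 0.3004]
tcp_rot: [0.0, 0.121, 0.993, 0.0]
wrist_force: [0.1, 1.4, 0.7]
opening: 0.497
grip_force: 0.0
```

```bash
python3 - <<'E'
from h import *
o=robot.get_obs();print(o["time_s"],o["eef_pos"],o["wrist_force"],o["opening"])
y=-.183;to([.5125,.0699,.217],y)
p=robot.snapshot("scene"); cv2.imwrite("pics/s1.png",cv2.resize(p["img"][120:300,160:400],None,fx=3,fy=3))
for t in("knob","stay"): print(robot.mark_of(p,t)[:1])
E
```

```text
3.05 [0.46537965 0.16087141 0.30042564] [0.10536403 1.43527011 0.67358323] 0.49725922770881986
cm [-6.75 -7.7   8.34] rotvec [ 0.     0.    -0.059]
[{'position': [0.5136, 0.0708, 0.2094], 'score': 0.55}]
[{'position': [0.3791, 0.093, 0.1945], 'score': 0.85}]
```

>>> step_arm(
  rows=[-2.25,-2.57,0,0,0,0,-2.25,-2.57,0,0,0,0,-2.25,-2.56,0,0,0,0,0,0,0,0,0,-0.059,0,0,0,0,0,0],
)

```text
time_s: 3.62
eef_pos: [0.512, 0.0715, 0.3002]
tcp_rot: [-0.0, 0.093, 0.996, 0.0]
wrist_force: [-0.1, 0.2, -0.6]
opening: 0.501
grip_force: 0.0
```

```bash
python3 - <<'E'
from h import *
o=robot.get_obs();print(o["time_s"],o["eef_pos"],o["wrist_force"],o["opening"])
y=-.183;to([.5125,.0699,.217],y)
for c,(a,b,e,f) in(("scene",(120,250,190,340)),("top",(150,280,160,320))):
    p=robot.snapshot(c); cv2.imwrite(f"pics/{c}1.png",cv2.resize(p["img"][a:b,e:f],None,fx=4,fy=4))
    for t in("knob","stay"): print([(d["score"],d["position"]) for d in robot.mark_of(p,t)[:1]])
E
```

```text
3.6167 [0.51198998 0.07145103 0.30023093] [-0.11869757  0.22533118 -0.59193545] 0.5007984891911881
cm [-0.08 -0.14  8.32] rotvec [ 0.    -0.    -0.003]
[(0.87, [0.5129, 0.0672, 0.21])]
[(0.9, [0.3767, 0.0969, 0.1924])]
[]
[(0.18, [0.3706, -0.3743, 0.0008])]
```

View pics/scene1.png

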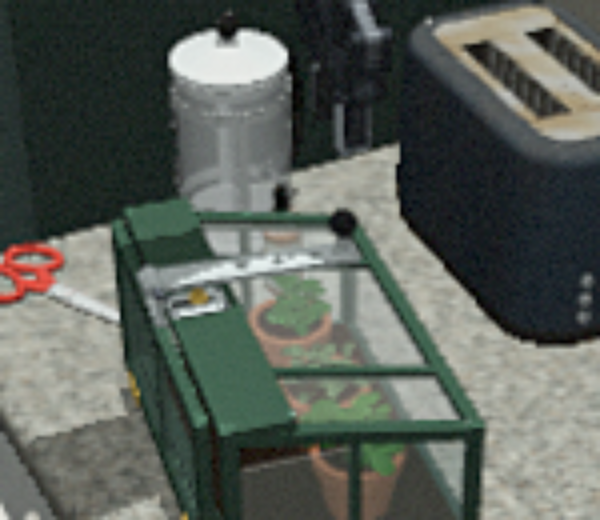

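The crop shows the gripper over the black knob at crop (343,222), with the plate and brass pin at (198,297). Next I descend.

>>> step_arm(
  rows=[-0.08,-0.15,2.5,0,0,0,0,0,2.5,0,0,0,0,0,2,0,0,0,0,0,1.2,0,0,0,0,0,0,0,0,0],
)

```text
time_s: 4.33
eef_pos: [0.5092, 0.0712, 0.2151]
tcp_rot: [-0.003, 0.091, 0.996, -0.0]
wrist_force: [-0.9, -0.4, 0.3]
opening: 0.5
grip_force: 0.0
```

>>> step_arm(
  rows=[0,0,0.1,0,0,0,0,0,0,0,0,0,0,0,0,0,0,0],
  fingers=30,
)

```text
time_s: 4.58
eef_pos: [0.5129, 0.0708, 0.2187]
tcp_rot: [0.001, 0.091, 0.996, 0.0]
wrist_force: [0.4, 0.3, -0.6]
opening: 0.297
grip_force: 0.0
```

```bash
python3 - <<'E'
from h import *
o=robot.get_obs();print(o["time_s"],o["eef_pos"],o["wrist_force"],o["opening"])
p=robot.snapshot("scene"); a,b,e,f=130,230,200,300;cv2.imwrite(f"pics/s2.png",cv2.resize(p["img"][a:b,e:f],None,fx=6,fy=6,interpolation=cv2.INTER_CUBIC))
for t in("knob","stay","pin_plate"): print([(d["score"],d["position"]) for d in robot.mark_of(p,t)[:1]])
E
```

```text
4.5833 [0.5129077  0.070815   0.21874601] [ 0.43677614  0.30890205 -0.63666794] 0.2968999902694572
[(0.73, [0.5144, 0.071, 0.2122])]
[(0.7, [0.383, 0.095, 0.1926])]
[(0.52, [0.4049, 0.0882, 0.17])]
```

View pics/s2.png

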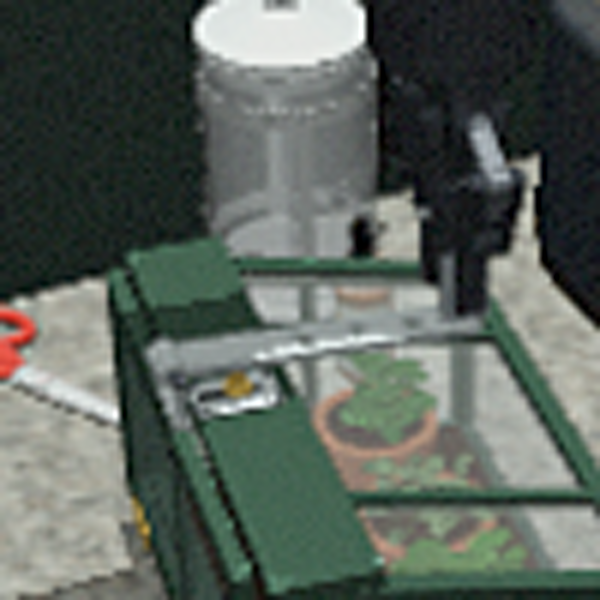

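The fingers straddle the knob at crop (465,280), with their tips above the bar. The brass pin sits about mid-plate at (238,385), so its offset is near zero. I'll close the fingers.

>>> step_arm(
  rows=[0,0,0,0,0,0,0,0,0,0,0,0,0,0,0,0,0,0,0,0,0,0,0,0,0,0,0,0,0,0],
  fingers=0,
)

```text
time_s: 5.2
eef_pos: [0.5122, 0.0687, 0.2179]
tcp_rot: [0.001, 0.092, 0.996, -0.002]
wrist_force: [-0.3, -5.4, 1.2]
opening: 0.195
grip_force: 58.4
```

```bash
cat >> h.py <<'E'
def kn(th,off,gap):
    "knob in house mm (x,z), bar held gap mm above pin top (mid-thickness 194+gap at pin)"
    from scipy.optimize import brentq
    px,pz=-98-160*np.sin(th),35+160*np.cos(th)
    g=lambda f:(pz-2.5*np.cos(f)+(( -72+off-px)+2.5*-np.sin(f)*1)*np.tan(f))-191.5-gap
    f=brentq(g,-.3,.5); return px+134*np.cos(f)-24*np.sin(f),pz+134*np.sin(f)+24*np.cos(f),f
E
python3 - <<'E'
from h import *
for off in(-8,0,8):
    a=np.array(kn(0,off,0)[:2])
    for th in(0,.1,.2,.3,.34,.38,.42,.46): print(off,th,*[(np.array(kn(th,off,g)[:2])-a).round(1) for g in(0,3,-14.5)])
E
```

```text
Traceback (most recent call last):
  File "h.py", line 24, in kn
    f=brentq(g,-.3,.5); return px+134*np.cos(f)-24*np.sin(f),pz+134*np.sin(f)+24*np.cos(f),f
ValueError: f(a) and f(b) must have different signs
```

>>> step_arm(
  rows=[0,-0.13,0,0,0,0,0,0,0,0,0,0],
)

```text
time_s: 5.37
eef_pos: [0.5122, 0.0686, 0.2179]
tcp_rot: [0.001, 0.092, 0.996, -0.001]
wrist_force: [-0.3, -3.4, 2.1]
opening: 0.192
grip_force: 58.6
```

```bash
sed -i 's/brentq(g,-.3,.5)/brentq(g,-1.2,1.2)/' h.py
python3 - <<'E'
from h import *
for off in(-8,0,8):
    a=np.array(kn(0,off,0)[:2])
    for th in(0,.1,.2,.3,.34,.38,.42,.46): print(off,th,*[(np.array(kn(th,off,g)[:2])-a).round(1) for g in((0,3,-14.5) if th>.25 else (0,3))])
E
```

```text
-8 0 [0. 0.] [-4.6 22.2]
-8 0.1 [-17.    5.9] [-19.5  17.6]
-8 0.2 [-34.1  10.1] [-36.1  18. ]
-8 0.3 [-51.3  12.8] [-53.   18.7] [-46.4 -16.9]
-8 0.34 [-58.1  13.4] [-59.8  18.8] [-52.9 -13.7]
-8 0.38 [-64.9  13.7] [-66.6  18.6] [-59.4 -11.1]
-8 0.42 [-71.6  13.8] [-73.3  18.3] [-65.9  -9. ]
-8 0.46 [-78.3  13.7] [-79.9  17.8] [-72.5  -7.5]
0 0 [0. 0.] [-3.1 15.4]
0 0.1 [-16.7   3.7] [-18.7  13.2]
0 0.2 [-33.6   7. ] [-35.3  13.9]
0 0.3 [-50.6   9.1] [-52.1  14.5] [-46.3 -17.3]
0 0.34 [-57.3   9.6] [-58.8  14.5] [-52.7 -14.7]
0 0.38 [-64.1   9.8] [-65.5  14.3] [-59.2 -12.7]
0 0.42 [-70.8   9.8] [-72.2  14. ] [-65.7 -11.1]
0 0.46 [-77.4   9.6] [-78.8  13.4] [-72.1  -9.9]
8 0 [0. 0.] [-2.3 11.8]
8 0.1 [-16.5   2.6] [-18.2  10.6]
8 0.2 [-33.3   5.2] [-34.7  11.2]
8 0.3 [-50.1   6.8] [-51.5  11.7] [-46.2 -17. ]
8 0.34 [-56.8   7.2] [-58.1  11.6] [-52.6 -15. ]
8 0.38 [-63.5   7.3] [-64.8  11.4] [-59.1 -13.3]
8 0.42 [-70.1   7.1] [-71.4  11. ] [-65.5 -12.1]
8 0.46 [-76.7   6.8] [-77.9  10.4] [-71.9 -11.2]
```

>>> step_arm(
  rows=[0,-0.2,0,0,0,0,0,0,0,0,0,0],
)

```text
time_s: 5.53
eef_pos: [0.5121, 0.0682, 0.2179]
tcp_rot: [0.001, 0.091, 0.996, 0.002]
wrist_force: [1.1, 2.2, 2.5]
opening: 0.195
grip_force: 58.6
```

>>> step_arm(
  rows=[0.1,0,-0.4,0,0,0,0.1,0,-0.4,0,0,0,0.1,0,-0.4,0,0,0,0,0,-0.4,0,0,0,0,0,0,0,0,0],
)

```text
time_s: 5.95
eef_pos: [0.5083, 0.0688, 0.234]
tcp_rot: [0.0, 0.091, 0.996, 0.001]
wrist_force: [0.5, 5.7, -0.8]
opening: 0.192
grip_force: 58.5
```

>>> step_arm(
  rows=[0.2,0,0,0,0,0,0.4,0,0,0,0,0,0.4,0,0,0,0,0,0.4,0,0,0,0,0,0.2,0,0,0,0,0],
)

```text
time_s: 6.37
eef_pos: [0.4921, 0.0717, 0.2333]
tcp_rot: [-0.0, 0.091, 0.996, 0.001]
wrist_force: [1.3, 5.3, -2.1]
opening: 0.195
grip_force: 58.5
```

>>> step_arm(
  rows=[0.3,0.1,0,0,0,0,0.4,0,0,0,0,0,0.4,0,0,0,0,0,0.4,0,0,0,0,0,0.2,0,0,0,0,0],
)

```text
time_s: 6.78
eef_pos: [0.4753, 0.0749, 0.2332]
tcp_rot: [-0.0, 0.091, 0.996, -0.0]
wrist_force: [0.5, 2.2, -2.9]
opening: 0.192
grip_force: 58.6
```

>>> step_arm(
  rows=[0.3,0,0,0,0,0,0.4,0,0,0,0,0,0.4,0,0,0,0,0,0.3,0,0,0,0,0,0,0,0,0,0,0],
)

```text
time_s: 7.2
eef_pos: [0.4614, 0.0775, 0.2332]
tcp_rot: [-0.0, 0.091, 0.996, -0.0]
wrist_force: [0.3, 1.7, -2.7]
opening: 0.189
grip_force: 58.5
```

```bash
python3 - <<'E'
from h import *
o=robot.get_obs();print(o["time_s"],o["eef_pos"],o["wrist_force"],o["opening"])
d=np.array([np.cos(-.183),np.sin(-.183)]);print("travel",(np.array(o["eef_pos"])[:2]-[.5121,.0682])@d)
p=robot.snapshot("scene"); a,b,e,f=140,220,190,290;cv2.imwrite(f"pics/s3.png",cv2.resize(p["img"][a:b,e:f],None,fx=7,fy=7,interpolation=cv2.INTER_CUBIC))
for t in("knob","stay","pin_plate","middle_hole"): print([(d["score"],d["position"]) for d in robot.mark_of(p,t)[:1]])
E
```

```text
7.2 [0.46137499 0.07745931 0.23315078] [ 0.2615564   1.70801082 -2.65831701] 0.18948401819974023
travel -0.05156302834035615
[(0.54, [0.462, 0.0797, 0.2244])]
[(0.59, [0.3348, 0.101, 0.185])]
[(0.46, [0.4061, 0.0878, 0.1693])]
[(0.58, [0.4218, 0.087, 0.1957])]
```

View pics/s3.png

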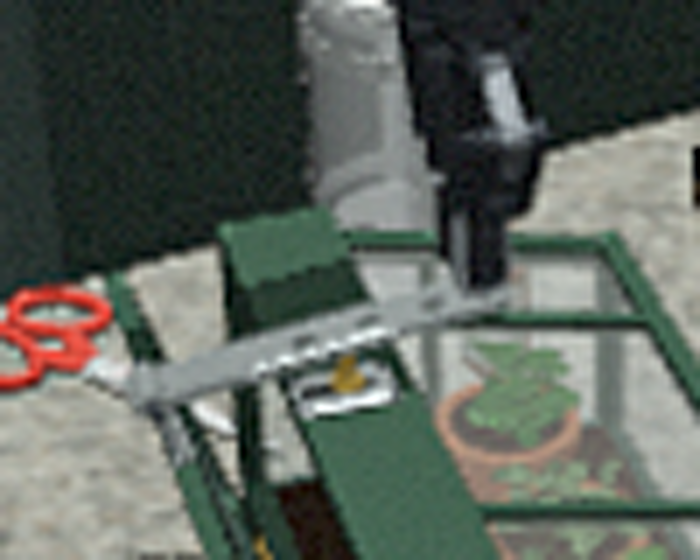

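The picture shows the stay raised clear of the pin, with holes at crop (300,342), (365,320) and (430,298). The pin is at (348,375), before the middle hole. Now I lower gently to touch.

>>> step_arm(
  rows=[0,0,0.1,0,0,0,0,0,0.1,0,0,0,0,0,0.1,0,0,0,0,0,0,0,0,0],
)

```text
time_s: 7.78
eef_pos: [0.4624, 0.0773, 0.2301]
tcp_rot: [-0.0, 0.091, 0.996, -0.0]
wrist_force: [0.3, 2.2, -3.0]
opening: 0.192
grip_force: 58.6
```

>>> step_arm(
  rows=[0,0,0.1,0,0,0,0,0,0.1,0,0,0,0,0,0,0,0,0,0,0,0,0,0,0],
)

```text
time_s: 8.12
eef_pos: [0.4622, 0.0774, 0.2282]
tcp_rot: [-0.0, 0.091, 0.996, -0.0]
wrist_force: [0.2, -0.2, -1.7]
opening: 0.193
grip_force: 58.6
```

>>> step_arm(
  rows=[0,0,0.1,0,0,0,0,0,0,0,0,0,0,0,0,0,0,0],
)

```text
time_s: 8.37
eef_pos: [0.4623, 0.0773, 0.2273]
tcp_rot: [-0.0, 0.091, 0.996, -0.0]
wrist_force: [-0.1, 2.0, -1.7]
opening: 0.194
grip_force: 58.6
```

>>> step_arm(
  rows=[0,0,0.08,0,0,0,0,0,0,0,0,0,0,0,0,0,0,0],
)

```text
time_s: 8.62
eef_pos: [0.4624, 0.0773, 0.2267]
tcp_rot: [0.0, 0.091, 0.996, -0.0]
wrist_force: [0.4, 1.3, -0.9]
opening: 0.197
grip_force: 58.7
```

>>> step_arm(
  rows=[0,0,0.08,0,0,0,0,0,0,0,0,0,0,0,0,0,0,0],
)

```text
time_s: 8.87
eef_pos: [0.4626, 0.0773, 0.2263]
tcp_rot: [0.0, 0.091, 0.996, -0.0]
wrist_force: [-1.1, -0.4, 2.8]
opening: 0.193
grip_force: 58.9
```

>>> step_arm(
  rows=[0.2,0,0,0,0,0,0.2,0,0,0,0,0,0.2,0,-0.02,0,0,0,0,0,0,0,0,0],
)

```text
time_s: 9.2
eef_pos: [0.4573, 0.0783, 0.2267]
tcp_rot: [0.001, 0.091, 0.996, -0.0]
wrist_force: [2.5, -0.6, 3.1]
opening: 0.189
grip_force: 59.0
```

>>> step_arm(
  rows=[0.2,0,0,0,0,0,0.2,0,0,0,0,0,0,0,0,0,0,0],
)

```text
time_s: 9.45
eef_pos: [0.4507, 0.0795, 0.225]
tcp_rot: [-0.002, 0.091, 0.996, 0.0]
wrist_force: [2.9, -1.1, -1.1]
opening: 0.191
grip_force: 58.7
```

>>> step_arm(
  rows=[0,0,0.05,0,0,0,0,0,0.05,0,0,0,0,0,0,0,0,0],
)

```text
time_s: 9.7
eef_pos: [0.4513, 0.0794, 0.2239]
tcp_rot: [-0.001, 0.091, 0.996, 0.0]
wrist_force: [1.0, -0.3, -2.3]
opening: 0.19
grip_force: 58.7
```

>>> step_arm(
  rows=[-0.02,0,0.1,0,0,0,-0.03,0,0.1,0,0,0,-0.02,0,0.1,0,0,0,0,0,0,0,0,0],
)

```text
time_s: 10.03
eef_pos: [0.4523, 0.0792, 0.2211]
tcp_rot: [-0.001, 0.091, 0.996, 0.0]
wrist_force: [-0.6, -0.1, -2.5]
opening: 0.192
grip_force: 58.7
```

Dropping in freely; I'll keep going down.

>>> step_arm(
  rows=[-0.02,0,0.1,0,0,0,-0.03,0,0.1,0,0,0,-0.02,0,0.1,0,0,0,-0.02,0,0.1,0,0,0,0,0,0,0,0,0],
)

```text
time_s: 10.45
eef_pos: [0.454, 0.0789, 0.2177]
tcp_rot: [-0.0, 0.091, 0.996, -0.0]
wrist_force: [-0.2, 0.2, -1.2]
opening: 0.189
grip_force: 58.6
```

>>> step_arm(
  rows=[-0.02,0,0.1,0,0,0,-0.03,0,0.1,0,0,0,-0.02,0,0.1,0,0,0,0,0,0,0,0,0],
)

```text
time_s: 10.78
eef_pos: [0.4548, 0.0788, 0.2148]
tcp_rot: [-0.0, 0.091, 0.996, -0.0]
wrist_force: [-1.7, -1.0, -1.8]
opening: 0.194
grip_force: 58.7
```

>>> step_arm(
  rows=[-0.02,0,0.1,0,0,0,-0.02,0,0.1,0,0,0,-0.02,0,0.1,0,0,0,-0.02,0,0.1,0,0,0,0,0,0,0,0,0],
)

```text
time_s: 11.2
eef_pos: [0.4556, 0.0786, 0.2108]
tcp_rot: [-0.0, 0.091, 0.996, -0.0]
wrist_force: [-0.9, 0.2, -0.9]
opening: 0.196
grip_force: 58.7
```

>>> step_arm(
  rows=[-0.02,0,0.1,0,0,0,-0.02,0,0.1,0,0,0,-0.02,0,0.1,0,0,0,0,0,0,0,0,0],
)

```text
time_s: 11.53
eef_pos: [0.4561, 0.0786, 0.2077]
tcp_rot: [-0.0, 0.091, 0.996, -0.0]
wrist_force: [-1.0, 0.2, -1.0]
opening: 0.197
grip_force: 58.7
```

>>> step_arm(
  rows=[-0.02,0,0.1,0,0,0,-0.02,0,0.1,0,0,0,0,0,0,0,0,0],
)

```text
time_s: 11.78
eef_pos: [0.4565, 0.0785, 0.2057]
tcp_rot: [-0.0, 0.091, 0.996, -0.0]
wrist_force: [-1.4, -0.2, -0.8]
opening: 0.196
grip_force: 58.7
```

>>> step_arm(
  rows=[0,0,0.08,0,0,0,0,0,0,0,0,0,0,0,0,0,0,0],
)

```text
time_s: 12.03
eef_pos: [0.4566, 0.0784, 0.2053]
tcp_rot: [0.0, 0.091, 0.996, -0.0]
wrist_force: [-1.4, -0.5, -0.4]
opening: 0.19
grip_force: 58.9
```

>>> step_arm(
  rows=[0,0,0.05,0,0,0,0,0,0,0,0,0,0,0,0,0,0,0],
)

```text
time_s: 12.28
eef_pos: [0.4567, 0.0785, 0.2051]
tcp_rot: [0.0, 0.091, 0.996, -0.0]
wrist_force: [-2.4, 0.2, 3.9]
opening: 0.194
grip_force: 59.0
```

>>> step_arm(
  rows=[0,0,0.05,0,0,0,0,0,0,0,0,0,0,0,0,0,0,0],
)

```text
time_s: 12.53
eef_pos: [0.4568, 0.0785, 0.2049]
tcp_rot: [0.0, 0.091, 0.996, -0.0]
wrist_force: [-3.9, -0.3, 6.5]
opening: 0.194
grip_force: 59.2
```

```bash
python3 - <<'E'
from h import *
o=robot.get_obs();print(o["time_s"],o["eef_pos"],o["wrist_force"],o["opening"])
p=robot.snapshot("scene"); a,b,e,f=140,220,190,290;cv2.imwrite(f"pics/s4.png",cv2.resize(p["img"][a:b,e:f],None,fx=7,fy=7,interpolation=cv2.INTER_CUBIC))
for t in("knob","stay","pin_plate","middle_hole"): print([(d["score"],d["position"]) for d in robot.mark_of(p,t)[:1]])
E
```

```text
12.5333 [0.45678955 0.07845765 0.20486152] [-3.9421705  -0.34425975  6.49455535] 0.1943786518856934
[(0.72, [0.4557, 0.0777, 0.1988])]
[(0.72, [0.4089, 0.0883, 0.1687])]
[(0.36, [0.4081, 0.0891, 0.1706])]
[(0.74, [0.4139, 0.088, 0.1785])]
```

View pics/s4.png

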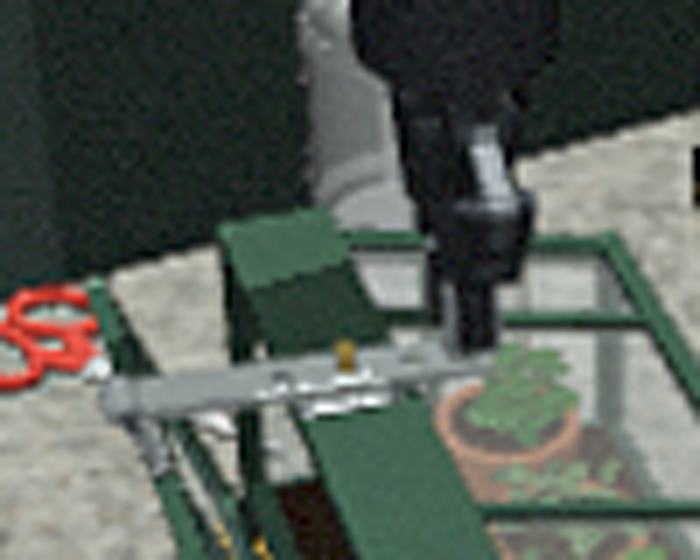

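The pin's brass tip stands up through the middle hole at crop (346,355), between the other two holes. The bar lies down on the plate, and height and force agree that it is on the shoulder. I'll relax the preload, then release.

>>> step_arm(
  rows=[0.05,0,-0.05,0,0,0,0.05,0,-0.05,0,0,0,0,0,0,0,0,0,0,0,0,0,0,0],
)

```text
time_s: 13.12
eef_pos: [0.4564, 0.0785, 0.2054]
tcp_rot: [0.001, 0.091, 0.996, -0.0]
wrist_force: [1.4, -1.4, 3.1]
opening: 0.19
grip_force: 59.1
```

>>> step_arm(
  rows=[0,0,0,0,0,0,0,0,0,0,0,0,0,0,0,0,0,0,0,0,0,0,0,0],
  fingers=45,
)

```text
time_s: 13.45
eef_pos: [0.4553, 0.0788, 0.2047]
tcp_rot: [-0.0, 0.091, 0.996, 0.0]
wrist_force: [0.1, 0.6, -0.4]
opening: 0.455
grip_force: 0.0
```

```bash
python3 - <<'E'
from h import *
o=robot.get_obs();print(o["time_s"],o["eef_pos"],o["wrist_force"],o["opening"])
p=robot.snapshot("scene"); a,b,e,f=140,220,190,290;cv2.imwrite(f"pics/s5.png",cv2.resize(p["img"][a:b,e:f],None,fx=7,fy=7,interpolation=cv2.INTER_CUBIC))
for t in("knob","middle_hole"): print([(d["score"],d["position"]) for d in robot.mark_of(p,t)[:1]])
E
```

```text
13.45 [0.45529236 0.07876261 0.20473608] [ 0.10799431  0.64164105 -0.42064502] 0.455187055370329
[(0.66, [0.4534, 0.0798, 0.1993])]
[(0.74, [0.4129, 0.0892, 0.1784])]
```

View pics/s5.png

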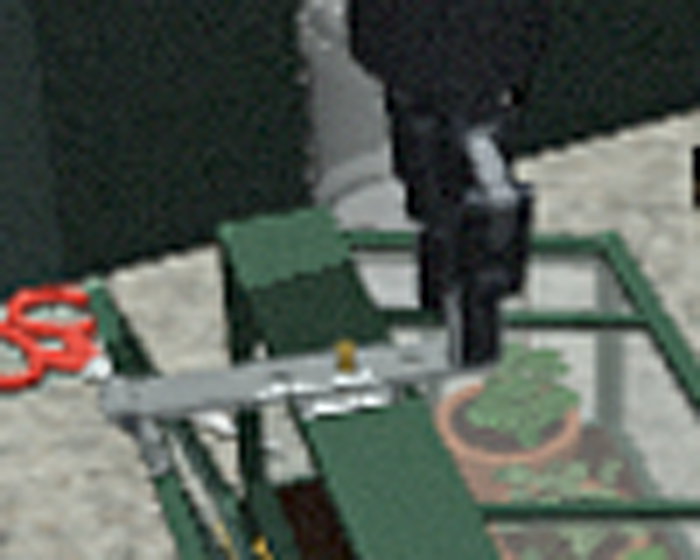

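The stay is unchanged after release, with the pin still through the middle hole at (346,355). I'll retreat straight up.

>>> step_arm(
  rows=[0,0,-0.8,0,0,0,0,0,-1.5,0,0,0,0,0,-2.5,0,0,0,0,0,-3,0,0,0,0,0,-2,0,0,0],
)

```text
time_s: 14.02
eef_pos: [0.4562, 0.0787, 0.3061]
tcp_rot: [0.001, 0.091, 0.996, 0.0]
wrist_force: [0.2, -0.2, 0.2]
opening: 0.449
grip_force: 0.0
```

>>> step_arm(
  rows=[0,0,0,0,0,0,0,0,0,0,0,0,0,0,0,0,0,0],
)

```text
time_s: 14.27
eef_pos: [0.4553, 0.0787, 0.3029]
tcp_rot: [-0.0, 0.091, 0.996, 0.0]
wrist_force: [-0.2, 0.4, -0.3]
opening: 0.448
grip_force: 0.0
```

```bash
python3 - <<'E'
from h import *
o=robot.get_obs();print(o["time_s"],o["eef_pos"],o["wrist_force"],o["opening"])
p=robot.snapshot("scene"); a,b,e,f=140,220,190,290;cv2.imwrite(f"pics/s6.png",cv2.resize(p["img"][a:b,e:f],None,fx=7,fy=7,interpolation=cv2.INTER_CUBIC))
for t in("knob","middle_hole"): print([(d["score"],d["position"]) for d in robot.mark_of(p,t)[:1]])
E
```

```text
14.2667 [0.45528062 0.07867067 0.30286649] [-0.15210936  0.38993894 -0.27689932] 0.4482944533367589
[(0.68, [0.5937, -0.422, 0.003])]
[(0.8, [0.4146, 0.0858, 0.1765])]
```

View pics/s6.png

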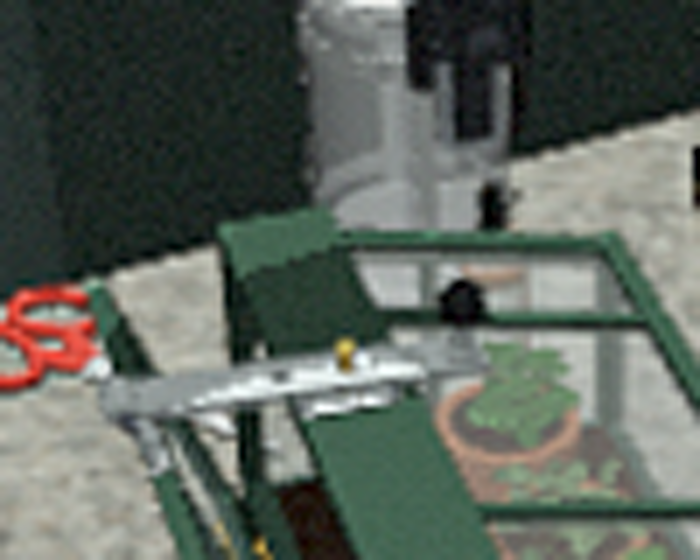

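The arm is clear. The stay lies home with the pin through the middle hole at (346,355), the knob is at (462,300), and the sash is held.

```bash
python3 -c "from rig import robot; print(robot.finish_job())"
```

```text
the job is handed in; nothing more can be done
None
```

The job is handed in: the sash is propped open with the stay's middle hole fully home on the brass pin, the knob has been released, the arm is clear, and the arm went nowhere near the other things on the worktop.

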